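# Clear the drum sander's hood and hold it open for a change of abrasive

## Robot

A 6-joint arm with a two-finger parallel gripper is mounted at the origin on the work surface. World frame = base frame: x ahead of the robot, y to its left, z up, the work surface at z = 0. Lengths are in m, angles in rad, forces in N, time in s.
With the tool pointing down it reaches from about 0.275 to 0.775 m from the base axis. Payload 14.6 kg.
Tool frame: the origin (TCP) lies between the finger pads; the fingertips stand 17 mm ahead of it and the grasp point (between the pads) lies 2 mm behind it (manip.finger_overhang is the distance from the TCP to the fingertips, in m); z points along the fingers, y is the line along which they close (so a half turn about z gives the same grasp; the last joint's range is limited). The gripper opens to 85 mm and grips with 20 to 120 N. Pads are 22 mm wide; open, the fingers measure 114 mm over their backs; the gripper's body (76 mm by 85 mm) begins 54 mm behind the grasp point. The pads swing forward as they close: fully open they stand 13 mm farther back than shut.
Start: joints at [-1.474, 0.263, -0.048, 1.259, 0, 1.415], TCP at [0.131, -0.508, 0.248] pointing down, gripper open.
Joint ranges: [-2.65, 2.65], [-0.89, 1.7], [-1.18, 1.37], [-2.13, 2.11], [-1.35, 1.29], [-3.14, 3.14]. Speed limits (rad/s): [1.89, 1.89, 2.57, 2.79, 3.14, 3.14].

## Interface

Orientations are given as a unit quaternion [x, y, z, w].
In Python, from workcell import sensors, vision, order, manip gives the robot as it stands.
- The arm moves only by the shell command python3 -m handwheel 'ROWS'. ROWS is JSON, a list of rows, each an object of numbers: "ax", "ay", "az": the turn, a rotation vector about the world's x, y, z in rad; "dx", "dy", "dz": the shift along the world's x, y, z in cm; "grip": the opening, from 0 (shut) to 1 (fully open). A call has 1 to 12 rows; each row shifts and turns the commanded pose from where the row before left it; what a row does not reach is not made up. A row lasts 1/8 s, in which the tool goes at most 62.5 mm and 10.7 degrees, less where a joint would pass 70% of its speed; a pose out of reach is approached as far as the arm can. A call with a gripper value outside its range is refused whole. The fingers move at their own pace and stop on an object; the grip force is fixed at half the most. Time passes only in rows, so rows that do not move let the fingers close. It gives the time, the measured TCP pose, the force, the opening and the grip force at its end, in the units of the state.
- sensors.read_state(): the state, without advancing time (a new reading comes with each control period).
- vision.capture(name): name is "side" or "top" or "wrist"; returns the picture (420x560x3 uint8, blue, green, red); there is no depth.
- vision.camera_info(name): a dict with "fx", "fy", "cx", "cy" (pixels), "pose" (4x4, takes a point from camera to world coordinates); the wrist camera has in their place "hand_eye" (4x4, takes a point from camera to tool coordinates, whose origin is the TCP and whose axes are the flange's). Camera axes: x right, y down, z forward; pixel columns grow to the right and rows downward; lengths in m; the calibration is good to about 2 mm. A picture is of the moment at which its call begins: read the wrist's pose just before it. camera_info takes no time and is no camera call.
- order.finish_job(): hands the job in; it is judged then, once.
The state is a dict: "clock": time; "joint_pos": joint angles; "joint_velocities": joint speeds; "effort": joint torques, N m; "tool_pos": TCP position; "ee_rot": TCP orientation; "contact_force": force on the tool from outside, world axes, zero at the start; "ft_torque": the same for the moment, N m; "opening": opening from 0.0 (shut) to 1.0 (fully open); "grasp_force": force on a finger pad.
Only numpy, scipy, OpenCV 4.12 (cv2) and the standard library are available. Lean on these libraries where they do the work, as an engineer would, in place of code of your own. Each camera call takes 0.05 s, during which the arm holds its last target. There are 200 camera calls.

## Task

I am about to change the abrasive strip on the drum sander: first, with the hood still shut, take the star knob, the spanner and the rubber cleaning stick off the hood and lay them in the parts tray (lay, do not drop or toss them). Then raise the hood to 60 degrees (within 5) and keep holding it there: finish while still holding it, because it falls shut if you let go, and never let it slam. Leave the block plane, the glue bottle and the green tin where they are.

Things in the scene. Friction and masses are not known exactly. Their poses are not given: they have to be found in the camera images.
- sander: plywood drum thickness sander fixed to the bench. Origin on the bench below the drum's axis; -x is its front with the hood's handle, y along the drum, z up. The hood covers x -85 to +85, y -140 to +140 mm; its flat top is 160 mm above the bench when shut. White feed table from x -165 mm, 56 mm high; blue motor behind, to x 235 mm, 132 mm high; red belt guard at +y, to y 163 mm, 121 mm high.
- hood (a joint): angle of the sander's dark green painted plywood hood, rad: 0 shut, grows as the front edge rises, 1.047 is 60 degrees; stop at 1.4. It weighs about 0.6 kg (varies), has no stay or spring and falls shut from any angle, so it must be carried all the time; about 1.5 to 4 N at the handle lift it.
- hood_hinge (a point): middle of the hood's hinge line, at the hood's rear top edge: 85 mm behind the sander's origin (+x) and 155 mm above the bench; the hinge line runs along the sander's y. The point turns with the hood.
- hood_handle (a point): middle of the handle: round black steel bar, 12 mm thick, 120 mm long along the sander's y, centre 40 mm out from the hood's front face (34 mm gap), on posts 50 mm either side. Shut: 210 mm in front of the hinge line and 20 mm below it (135 mm above the bench). It swings on a 211 mm radius; at 60 degrees it is 172 mm above and 122 mm in front of the hinge line. Fingers may pivot on the bar.
- knob: black star knob, 46 mm across its six shallow lobes (43 mm between them), head 16 mm high, lying head down with a brass collar and a steel stud of 8 mm diameter pointing up to 44 mm. Origin at the centre of its underside, z up along the stud. About 50 g.
- spanner: steel combination spanner lying flat, 136 mm long along its x; shank 11 mm wide, its upper face 8 mm high; ring end 23 mm wide at -x, open end about 25 mm wide at +x, ends 9 mm thick. Origin at the middle of the shank on the underside. About 90 g.
- stick: amber crepe-rubber cleaning stick with a paper band, 125 mm long (its x), 30 mm wide and 30 mm high. Origin at the centre of its underside. About 110 g.
- tray: loose aluminium parts tray, outside 250 mm (its x) by 180 mm (its y), walls 4 mm thick and 30 mm high, floor 4 mm thick, about 0.7 kg, standing on the bench to the left or right of the sander. Origin at the centre of its underside.
- plane: bystander: dark iron block plane, 165 x 50 mm and about 60 mm high, on the side of the sander where the tray is not. Origin at the centre of its underside.
- glue: bystander: white glue bottle with red cap standing upright, 56 mm diameter, 150 mm high. Origin at the centre of its underside.
- tin: bystander: green tin standing upright, 72 mm diameter, 85 mm high. Origin at the centre of its underside.
Not all that is in view belongs to the job. There is more than one size of the spanner; the one meant has the size given above.

How it is judged:
By the outcome, as a careful person would: the job done as asked, in the order asked, and still so for the second after the job is handed in, while the arm keeps its last pose, push and grip.
It also fails if it takes over 72 s, if anything falls off the work surface, if the arm or the gripper's body presses on something with over 40 N, if the wrist force passes 120 N, or if a joint passes its speed limit or range.

## Working session

There is one attempt and no reset: what is moved stays moved. The work goes in short steps, Python scripts to look and compute and a shell command to move; the robot and the scene stay as the last step left them, time stands still between calls to the robot, and variables do not carry over. Pictures are saved under pics/ and viewed, at most 10 in all, crops included, and the job is handed in when it is done.

```bash
ls; mkdir -p pics; cat > h.py <<'E'
import numpy as np, cv2
from scipy.spatial.transform import Rotation as R
from workcell import sensors, vision, order, manip
def info(n,st=None):
    i=vision.camera_info(n)
    if n=='wrist':
        T=np.eye(4);T[:3,:3]=R.from_quat(st['ee_rot']).as_matrix();T[:3,3]=st['tool_pos'];P=T@np.array(i['hand_eye'])
    else: P=np.array(i['pose'])
    return i,P
def ray(n,u,v,z,st=None):
    i,P=info(n,st)
    d=P[:3,:3]@np.array([(u-i['cx'])/i['fx'],(v-i['cy'])/i['fy'],1]); o=P[:3,3]
    return o+d*(z-o[2])/d[2]
def proj(n,p,st=None):
    i,P=info(n,st); c=np.linalg.inv(P)@np.append(p,1)
    return c[0]/c[2]*i['fx']+i['cx'],c[1]/c[2]*i['fy']+i['cy']
E
python3 - <<'E'
from h import *
for n in('top','side'):
    im=vision.capture(n);cv2.imwrite(f'pics/{n}0.png',im)
    i,P=info(n);print(n,i['fx'],i['cx'],i['cy'],P.round(3).tolist())
print(sensors.read_state())
E
```

```text
pics
top 506.8810413934337 277.4345195263858 201.10961640134914 [[0.004, -0.986, 0.164, 0.383], [-1.0, -0.006, -0.014, 0.019], [0.015, -0.164, -0.986, 1.524], [0.0, 0.0, 0.0, 1.0]]
side 444.19928141882144 281.0605882174646 208.70392122399497 [[-0.988, -0.108, 0.108, 0.503], [-0.152, 0.745, -0.649, 0.656], [-0.01, -0.658, -0.753, 0.874], [0.0, 0.0, 0.0, 1.0]]
{'clock': 0.1, 'joint_pos': array([-1.47427778e+00,  2.63525344e-01, -4.88344656e-02,  1.25939956e+00,
        2.58743913e-05,  1.41553856e+00]), 'joint_velocities': array([-0.00067757, -0.00092576,  0.00206308,  0.00017921,  0.00066729,
       -0.0001489 ]), 'effort': array([ 5.30541292e-03, -6.38574457e+01,  3.85063505e+01,  1.00312225e-02,
       -9.35129060e-05, -3.66152062e-05]), 'tool_pos': array([ 0.13079339, -0.50823209,  0.24786144]), 'ee_rot': array([ 9.92086431e-01,  1.25555888e-01,  2.70716743e-05, -4.80933732e-04]), 'contact_force': array([ 0.38249427, -0.35524141, -0.72457826]), 'ft_torque': array([ 0.00447527,  0.03280565, -0.03166212]), 'grasp_force': 0.0, 'opening': 1.0002905676349638}
```

View pics/top0.png

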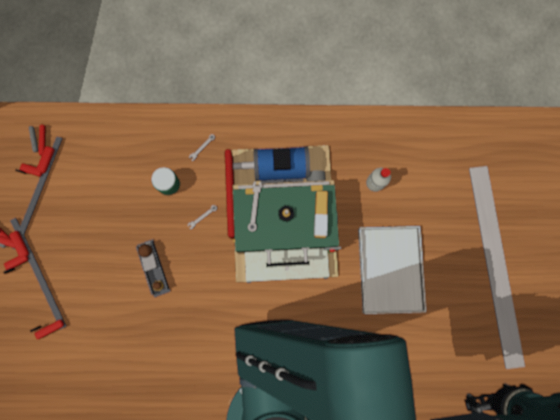

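View pics/side0.png

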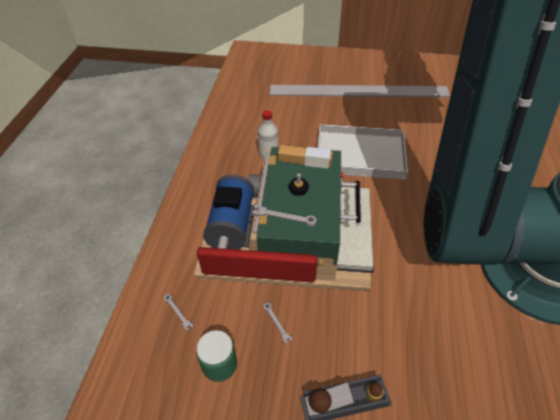

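The top view shows the sander at about (287,215). On the hood are the spanner (255,205), the knob (286,213) and the stick (321,210). The tray is at (392,270), the plane (153,268), the tin (165,180) and the glue bottle (379,180). The side view agrees. Two smaller spanners lie on the bench as distractors.

```bash
python3 - <<'E'
from h import *
im=cv2.imread('pics/top0.png')
c=im[140:320,220:435];cv2.imwrite('pics/crop1.png',cv2.resize(c,None,fx=3.3,fy=3.3,interpolation=cv2.INTER_CUBIC))
hsv=cv2.cvtColor(im,cv2.COLOR_BGR2HSV);H,S,V=[hsv[...,k].astype(int) for k in range(3)]
def big(m,box):
    k=np.zeros(m.shape,np.uint8);x0,y0,x1,y1=box;k[y0:y1,x0:x1]=m[y0:y1,x0:x1]
    n,l,s,cc=cv2.connectedComponentsWithStats(k*1)
    j=1+s[1:,4].argmax();return (l==j).astype(np.uint8)
def rect(name,m,z):
    pts=np.argwhere(m)[:,::-1]
    w=np.array([ray('top',u,v,z)[:2] for u,v in pts],np.float32)
    r=cv2.minAreaRect(w);b=cv2.boxPoints(r)
    print(name,len(w),'c',np.round(r[0],4),'size',np.round(r[1],4),'ang',round(r[2],1),'mean',w.mean(0).round(4))
g=(H>60)&(H<95)&(S>70)&(V<140)
rect('hood',big(g,(225,175,350,260)),.16)
rect('knob',big(V<45,(272,200,300,225)),.17)
rect('stick',big(((H>10)&(H<28)&(S>150)&(V>140))|((V>170)&(S<50)),(310,188,332,240)),.19)
sp=big((S<60)&(V>100),(244,180,268,236));rect('spanner',sp,.168)
rect('tray',big((S<45)&(V>100),(355,222,430,318)),.03)
rect('handle',big(V<45,(260,250,315,270)),.135)
rect('red',big(((H<8)|(H>172))&(S>150),(220,140,240,245)),.121)
E
```

```text
Traceback (most recent call last):
  File "h.py", line 11, in ray
    i,P=info(n,st)
        ~~~~^^^^^^
  File "h.py", line 5, in info
    i=vision.camera_info(n)
ValueError: time passes only in moves, steps and waits
```

View pics/crop1.png

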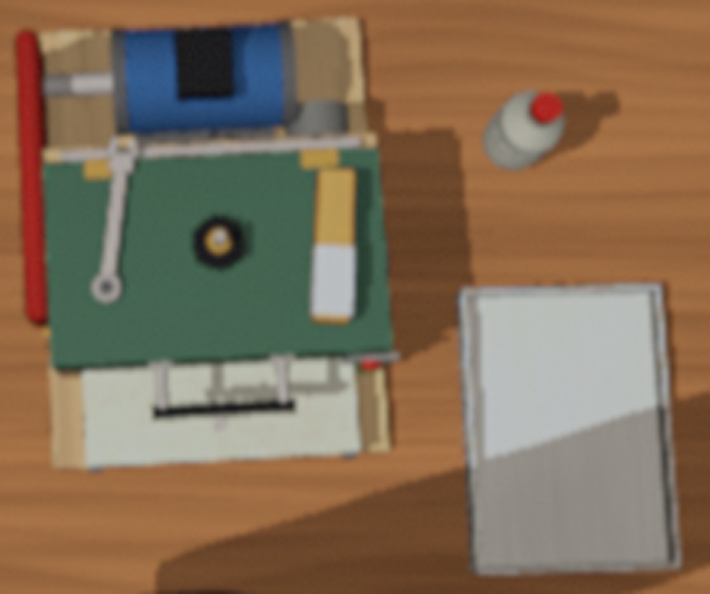

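The crop shows the spanner's ring end at full-image pixel (252,227) and its open end at (257,185). The knob's stud is at (286,213), the stick runs from (322,191) to (320,236), and the handle bar runs from (267,265) to (309,263).

```bash
sed -i 's/^def info/_C={}\ndef info/; s/    i=vision.camera_info(n)/    i=_C[n] if n in _C else _C.setdefault(n,vision.camera_info(n))/' h.py; cat > m.py <<'E'
from h import *
im=cv2.imread('pics/top0.png')
hsv=cv2.cvtColor(im,cv2.COLOR_BGR2HSV);H,S,V=[hsv[...,k].astype(int) for k in range(3)]
def big(m,box):
    k=np.zeros(m.shape,np.uint8);x0,y0,x1,y1=box;k[y0:y1,x0:x1]=m[y0:y1,x0:x1]
    n,l,s,cc=cv2.connectedComponentsWithStats(k*1)
    j=1+s[1:,4].argmax();return (l==j).astype(np.uint8)
def rect(name,m,z):
    pts=np.argwhere(m)[:,::-1]
    w=np.array([ray('top',u,v,z)[:2] for u,v in pts],np.float32)
    r=cv2.minAreaRect(w)
    print(name,len(w),'c',np.round(r[0],4),'size',np.round(r[1],4),'ang',round(r[2],1),'mean',w.mean(0).round(4),'box',cv2.boxPoints(r).round(3).tolist())
g=(H>60)&(H<95)&(S>70)&(V<140)
rect('hood',big(g,(225,175,350,260)),.16)
rect('knob',big(V<45,(272,200,300,225)),.17)
rect('stick',big(((H>10)&(H<28)&(S>150)&(V>140))|((V>170)&(S<50)),(310,188,332,240)),.19)
rect('spanner',big((S<60)&(V>100),(244,180,268,236)),.168)
rect('tray',big((S<45)&(V>100),(355,222,430,318)),.03)
rect('handle',big(V<45,(260,250,315,270)),.135)
rect('red',big(((H<8)|(H>172))&(S>150),(220,140,240,245)),.121)
for n,u,v,z in [('ring',251.8,227.3,.168),('open',257,183.5,.168),('trayTL',360.5,227.5,.03),('trayTR',420.5,226.5,.03),('trayBR',425,312.5,.03),('trayBL',364.5,313.5,.03),('stud',286.2,212.6,.19),('glue',386,172,.15)]:
    print(n,ray('top',u,v,z).round(4))
E
python3 m.py
```

```text
hood 4704 c [ 0.5645 -0.0217] size [0.1664 0.276 ] ang 3.2 mean [ 0.5589 -0.0122] box [[0.4740000069141388, 0.11100000143051147], [0.48899999260902405, -0.164000004529953], [0.6549999713897705, -0.1550000011920929], [0.6399999856948853, 0.12099999934434891]]
knob 103 c [ 0.5756 -0.0235] size [0.0382 0.0378] ang 0.2 mean [ 0.5745 -0.0243] box [[0.5569999814033508, -0.004999999888241291], [0.5569999814033508, -0.0430000014603138], [0.5950000286102295, -0.041999999433755875], [0.5950000286102295, -0.004999999888241291]]
stick 235 c [ 0.5426 -0.1144] size [0.0292 0.0561] ang 89.3 mean [ 0.5425 -0.1148] box [[0.5139999985694885, -0.1289999932050705], [0.5699999928474426, -0.1289999932050705], [0.5709999799728394, -0.10000000149011612], [0.5149999856948853, -0.10000000149011612]]
spanner 398 c [0.5938 0.0592] size [0.1396 0.0626] ang 0.4 mean [0.602  0.0619] box [[0.5239999890327454, 0.09000000357627869], [0.5239999890327454, 0.027000000700354576], [0.6639999747276306, 0.02800000086426735], [0.6629999876022339, 0.09099999815225601]]
tray 5208 c [ 0.4319 -0.3384] size [0.2503 0.1853] ang 1.
[... 252 characters left out ...]
n [ 0.4422 -0.0306] box [[0.43799999356269836, 0.01600000075995922], [0.4429999887943268, -0.07400000095367432], [0.44600000977516174, -0.07400000095367432], [0.4410000145435333, 0.01600000075995922]]
red 598 c [0.6402 0.1332] size [0.252  0.0225] ang 3.0 mean [0.6437 0.1348] box [[0.5139999985694885, 0.1379999965429306], [0.5149999856948853, 0.11500000208616257], [0.7670000195503235, 0.1289999932050705], [0.7649999856948853, 0.1509999930858612]]
ring [0.5366 0.0683 0.168 ]
open [0.6566 0.0556 0.168 ]
trayTL [ 0.5533 -0.2493  0.03  ]
trayTR [ 0.5573 -0.4283  0.03  ]
trayBR [ 0.307  -0.4307  0.03  ]
trayBL [ 0.3037 -0.2551  0.03  ]
stud [ 0.5738 -0.0234  0.19  ]
glue [ 0.6953 -0.3025  0.15  ]
```

```bash
python3 -m handwheel '[{"dx":3.5,"dy":4,"dz":1.5,"az":0.14},{"dx":3.5,"dy":4,"dz":1.5,"az":0.14},{"dx":3.5,"dy":4,"dz":1.5,"az":0.14},{"dx":3.5,"dy":4,"dz":1.5,"az":0.14},{"dx":3.5,"dy":4,"dz":1.5,"az":0.14},{"dx":3.5,"dy":4,"dz":1.5,"az":0.14},{"dx":3.5,"dy":4,"dz":1.5,"az":0.14},{"dx":3.5,"dy":4,"dz":1.5,"az":0.14},{"dx":3.5,"dy":4,"dz":1.5,"az":0.14},{"dx":3.5,"dy":4,"dz":1.5,"az":0.14},{"dx":3.5,"dy":4,"dz":0,"az":0.14},{"dx":0,"dy":0,"dz":0,"az":0.14}]'; python3 -m handwheel '[{"az":0.16},{"az":0.16},{"az":0.16},{"az":0.16},{"az":0.16},{"az":0.16},{"az":0.15},{}]'
cat > w.py <<'E'
import sys
from h import *
st=sensors.read_state();im=vision.capture('wrist');cv2.imwrite(f'pics/{sys.argv[1]}.png',im)
np.save(f'pics/{sys.argv[1]}.npy',{k:st[k] for k in('ee_rot','tool_pos')},allow_pickle=True)
m=R.from_quat(st['ee_rot']).as_matrix();print(st['clock'],st['tool_pos'].round(4),'yaw',np.arctan2(m[1,0],m[0,0]).round(4),'z',m[:,2].round(3),st['joint_pos'].round(2),st['opening'],st['contact_force'].round(1))
E
python3 w.py w1
```

```text
0.1 [ 0.1308 -0.5082  0.2479] yaw 0.2518 z [-0.     0.001 -1.   ] [-1.47  0.26 -0.05  1.26  0.    1.42] 1.0002905676349638 [ 0.4 -0.4 -0.7]validation failed for argument at $[0]...
validation failed for argument at $[0]...
```

View pics/w1.png

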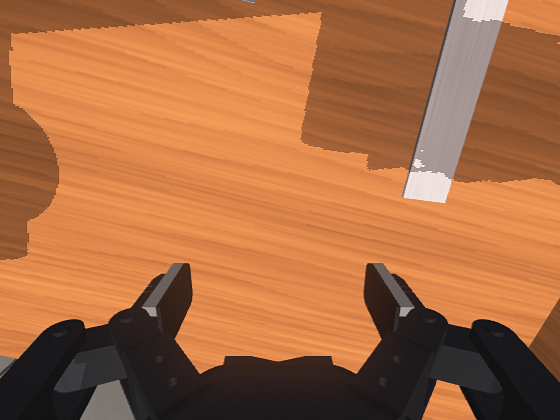

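The wrist view is still from the start pose, with bench and aluminium bar only. The move was refused, probably because each row needs all the keys, so I'll test one full row first.

```bash
python3 -m handwheel '[{"dx":3.5,"dy":4,"dz":1.5,"az":0.14,"grip":1}]'; python3 -m handwheel '[{"ax":0,"ay":0,"az":0.14,"dx":3.5,"dy":4,"dz":1.5,"grip":1}]'; python3 -m handwheel --help | head -30
```

```text
clock: 0.28
tool_pos: [0.165, -0.4691, 0.262]
ee_rot: [0.981, 0.194, -0.0, -0.001]
contact_force: [0.5, 0.0, -0.1]
opening: 1.004
grasp_force: 0.0validation failed for argument at $[0]...
invalid input: not JSON, or not a number
```

```bash
python3 -m handwheel '[{"ax":0,"ay":0,"az":0.14,"dx":3.5,"dy":4,"dz":1.5,"grip":1},{"ax":0,"ay":0,"az":0.14,"dx":3.5,"dy":4,"dz":1.5,"grip":1},{"ax":0,"ay":0,"az":0.14,"dx":3.5,"dy":4,"dz":1.5,"grip":1},{"ax":0,"ay":0,"az":0.14,"dx":3.5,"dy":4,"dz":1.5,"grip":1},{"ax":0,"ay":0,"az":0.14,"dx":3.5,"dy":4,"dz":1.5,"grip":1},{"ax":0,"ay":0,"az":0.14,"dx":3.5,"dy":4,"dz":1.5,"grip":1},{"ax":0,"ay":0,"az":0.14,"dx":3.5,"dy":4,"dz":1.5,"grip":1},{"ax":0,"ay":0,"az":0.14,"dx":3.5,"dy":4,"dz":1.5,"grip":1},{"ax":0,"ay":0,"az":0.14,"dx":3.5,"dy":4,"dz":1.5,"grip":1},{"ax":0,"ay":0,"az":0.14,"dx":3.5,"dy":4,"dz":1.5,"grip":1}]' 2>&1; echo; python3 -m handwheel '[{"ax":0,"ay":0,"az":0.16,"dx":1,"dy":3,"dz":0,"grip":1},{"ax":0,"ay":0,"az":0.16,"dx":0,"dy":0,"dz":0,"grip":1},{"ax":0,"ay":0,"az":0.16,"dx":0,"dy":0,"dz":0,"grip":1},{"ax":0,"ay":0,"az":0.16,"dx":0,"dy":0,"dz":0,"grip":1},{"ax":0,"ay":0,"az":0.16,"dx":0,"dy":0,"dz":0,"grip":1},{"ax":0,"ay":0,"az":0.16,"dx":0,"dy":0,"dz":0,"grip":1},{"ax":0,"ay":0,"az":0.16,"dx":0,"dy":0,"dz":0,"grip":1},{"ax":0,"ay":0,"az":0.16,"dx":0,"dy":0,"dz":0,"grip":1},{"ax":0,"ay":0,"az":0,"dx":0,"dy":0,"dz":0,"grip":1}]' 2>&1; echo; python3 w.py w2
```

```text
clock: 1.52
tool_pos: [0.5166, -0.0668, 0.4137]
ee_rot: [0.623, 0.782, -0.0, -0.0]
contact_force: [0.5, -0.7, -0.2]
opening: 0.999
grasp_force: 0.0

clock: 2.65
tool_pos: [0.5258, -0.0384, 0.4131]
ee_rot: [0.035, 0.999, 0.0, -0.0]
contact_force: [-0.4, 0.6, -0.4]
opening: 1.002
grasp_force: 0.0

2.65 [ 0.5258 -0.0384  0.4131] yaw 3.0708 z [-0.  0. -1.] [-0.23  0.28  0.43  1.71 -0.   -0.16] 1.0022557766268152 [-0.4  0.6 -0.4]
```

View pics/w2.png

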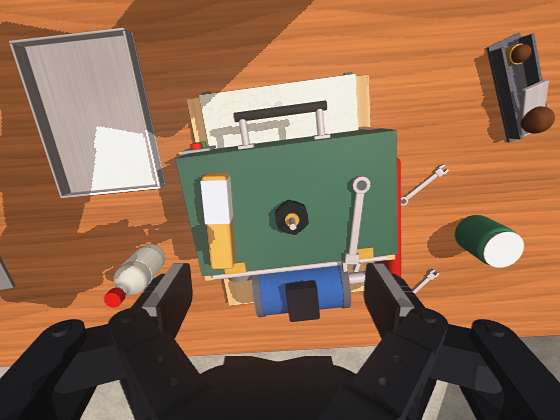

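The wrist view is clear. The spanner's ring is at (361,186) and its jaws at (351,262), the stud's tip is near (291,226), and the stick's top face runs from (214,177) to (222,267). The handle runs from (235,117) to (326,104).

```bash
python3 - <<'E'
from h import *
st=np.load('pics/w2.npy',allow_pickle=True).item()
print(info('wrist',st)[1].round(3).tolist())
im=cv2.imread('pics/w2.png');hsv=cv2.cvtColor(im,cv2.COLOR_BGR2HSV);H,S,V=[hsv[...,k].astype(int) for k in range(3)]
def rect(name,m,box,z):
    k=np.zeros(m.shape,np.uint8);x0,y0,x1,y1=box;k[y0:y1,x0:x1]=m[y0:y1,x0:x1]
    n,l,s,cc=cv2.connectedComponentsWithStats(k);j=1+s[1:,4].argmax()
    w=np.array([ray('wrist',u,v,z,st)[:2] for v,u in np.argwhere(l==j)],np.float32)
    r=cv2.minAreaRect(w);print(name,s[j],'c',np.round(r[0],4),'size',np.round(r[1],4),'ang',round(r[2],1),'mean',w.mean(0).round(4))
green=(H>60)&(H<95)&(S>60)
rect('knob',(V<50)&~green,(270,195,312,240),.168)
rect('stick',~green,(198,170,240,262),.19)
rect('spanner',(S<70)&(V>90),(343,172,374,272),.168)
rect('hood',green|(((H>10)&(H<28))&False),(170,120,402,285),.16)
rect('handle',V<60,(228,95,332,125),.135)
for n,u,v,z in [('ring',361,186,.168),('jaw',351,262,.168),('stud',291,226,.204),('stickF',214,177,.19),('stickB',222,267,.19),('h1',235,117.5,.135),('h2',326.5,104.5,.135),('fr',178,156,.16),('fl',396,130,.16),('tray',11,43,.03),('tray',129,30,.03),('tray',161,187,.03),('tray',62,196,.03)]: print(n,ray('wrist',u,v,z,st).round(4))
E
```

```text
[[0.07, 0.951, 0.3, 0.449], [0.998, -0.067, -0.021, -0.033], [0.0, 0.3, -0.954, 0.54], [0.0, 0.0, 0.0, 1.0]]
knob [275 200  33  35 581] c [ 0.5777 -0.0238] size [0.0482 0.0416] ang 1.2 mean [ 0.5766 -0.0238]
stick [ 198  172   39   90 3142] c [ 0.5652 -0.1195] size [0.0488 0.117 ] ang 86.0 mean [ 0.5652 -0.1181]
spanner [ 343  175   31   97 1117] c [0.5959 0.0683] size [0.0414 0.1361] ang 86.0 mean [0.593  0.0624]
hood [  176   131   221   140 19081] c [ 0.5679 -0.0227] size [0.1692 0.278 ] ang 3.2 mean [ 0.5561 -0.0055]
handle [246 119   8   1   8] c [ 0.4503 -0.0697] size [0.0091 0.    ] ang 86.0 mean [ 0.4503 -0.0697]
ring [0.5419 0.0674 0.168 ]
jaw [0.6491 0.055  0.168 ]
stud [ 0.5764 -0.0257  0.204 ]
stickF [ 0.513  -0.1134  0.19  ]
stickB [ 0.6327 -0.1191  0.19  ]
h1 [ 0.4471 -0.0883  0.135 ]
h2 [0.4396 0.0307 0.135 ]
fr [ 0.4885 -0.1622  0.16  ]
fl [0.4759 0.1117 0.16  ]
tray [ 0.3144 -0.4317  0.03  ]
tray [ 0.3098 -0.248   0.03  ]
tray [ 0.5534 -0.2455  0.03  ]
tray [ 0.5572 -0.4235  0.03  ]
```

```bash
python3 -m handwheel '[{"ax":0,"ay":0,"az":0,"dx":2.5,"dy":0.7,"dz":-4.0,"grip":0.6},{"ax":0,"ay":0,"az":0,"dx":2.5,"dy":0.7,"dz":-4.0,"grip":0.5},{"ax":0,"ay":0,"az":0,"dx":0,"dy":0,"dz":-4.0,"grip":0.5},{"ax":0,"ay":0,"az":0,"dx":0,"dy":0,"dz":-4.0,"grip":0.5},{"ax":0,"ay":0,"az":0,"dx":0,"dy":0,"dz":-3.0,"grip":0.5},{"ax":0,"ay":0,"az":0,"dx":0,"dy":0,"dz":-1.8,"grip":0.5},{"ax":0,"ay":0,"az":0,"dx":0,"dy":0,"dz":0,"grip":0.5}]'; echo; python3 -m handwheel '[{"ax":0,"ay":0,"az":0,"dx":0,"dy":0,"dz":0,"grip":0.2},{"ax":0,"ay":0,"az":0,"dx":0,"dy":0,"dz":0,"grip":0},{"ax":0,"ay":0,"az":0,"dx":0,"dy":0,"dz":0,"grip":0},{"ax":0,"ay":0,"az":0,"dx":0,"dy":0,"dz":0,"grip":0},{"ax":0,"ay":0,"az":0,"dx":0,"dy":0,"dz":0,"grip":0}]'
```

```text
clock: 3.58
tool_pos: [0.5751, -0.0243, 0.2043]
ee_rot: [0.036, 0.999, 0.0, -0.001]
contact_force: [-0.2, -0.1, -0.4]
opening: 0.5
grasp_force: 0.0

clock: 4.2
tool_pos: [0.5762, -0.0245, 0.2061]
ee_rot: [0.035, 0.999, -0.0, 0.001]
contact_force: [-0.4, 1.1, 6.9]
opening: 0.053
grasp_force: 59.0
```

```bash
python3 -m handwheel '[{"ax":0,"ay":0,"az":0,"dx":0,"dy":0,"dz":1,"grip":0},{"ax":0,"ay":0,"az":0,"dx":0,"dy":0,"dz":3,"grip":0},{"ax":0,"ay":0,"az":0,"dx":0,"dy":0,"dz":0,"grip":0}]';echo; python3 w.py w3
```

```text
clock: 4.58
tool_pos: [0.5766, -0.0246, 0.2476]
ee_rot: [0.035, 0.999, -0.0, 0.002]
contact_force: [-0.8, -0.1, -0.3]
opening: 0.057
grasp_force: 58.6

4.575 [ 0.5766 -0.0246  0.2476] yaw 3.0717 z [ 0.003 -0.001 -1.   ] [-0.18  0.35  0.08  1.3  -0.   -0.11] 0.05718470499433222 [-0.8 -0.1 -0.3]
```

View pics/w3.png

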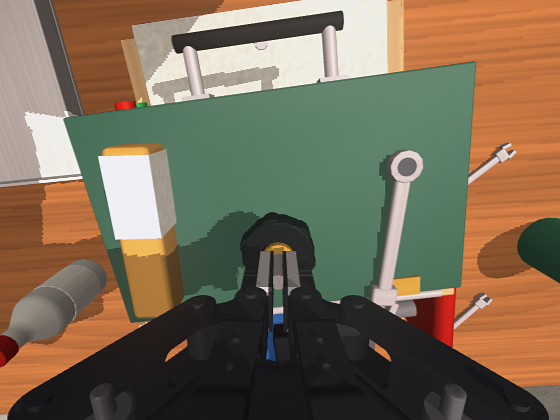

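The knob is held upright by its stud between the fingers, at pixel (278,250). Now I'll carry it to the tray.

```bash
python3 -m handwheel '[{"ax":0,"ay":0,"az":0,"dx":0,"dy":0,"dz":3,"grip":0},{"ax":0,"ay":0,"az":0,"dx":-2.9,"dy":-3.9,"dz":1,"grip":0},{"ax":0,"ay":0,"az":0,"dx":-2.9,"dy":-3.9,"dz":0,"grip":0},{"ax":0,"ay":0,"az":0,"dx":-2.9,"dy":-3.9,"dz":0,"grip":0},{"ax":0,"ay":0,"az":0,"dx":-2.9,"dy":-3.9,"dz":0,"grip":0},{"ax":0,"ay":0,"az":0,"dx":-2.9,"dy":-3.9,"dz":0,"grip":0},{"ax":0,"ay":0,"az":0,"dx":-2.9,"dy":-3.9,"dz":-4,"grip":0},{"ax":0,"ay":0,"az":0,"dx":-2.9,"dy":-3.9,"dz":-4,"grip":0},{"ax":0,"ay":0,"az":0,"dx":-2.9,"dy":-3.8,"dz":-4,"grip":0},{"ax":0,"ay":0,"az":0,"dx":0,"dy":0,"dz":-5,"grip":0},{"ax":0,"ay":0,"az":0,"dx":0,"dy":0,"dz":0,"grip":0}]';echo; python3 w.py w4
```

```text
clock: 6.0
tool_pos: [0.3424, -0.3332, 0.1133]
ee_rot: [0.035, 0.999, 0.003, -0.002]
contact_force: [-0.7, 0.3, 0.6]
opening: 0.057
grasp_force: 58.8

6.0 [ 0.3424 -0.3332  0.1133] yaw 3.0707 z [-0.004  0.005 -1.   ] [-0.94  0.27 -0.42  0.88  0.   -0.87] 0.05689850875583094 [-0.7  0.3  0.6]
```

```bash
python3 -m handwheel '[{"ax":0,"ay":0,"az":0,"dx":0,"dy":0,"dz":-3.5,"grip":0},{"ax":0,"ay":0,"az":0,"dx":0,"dy":0,"dz":-1.9,"grip":0},{"ax":0,"ay":0,"az":0,"dx":0,"dy":0,"dz":-0.5,"grip":0},{"ax":0,"ay":0,"az":0,"dx":0,"dy":0,"dz":-0.2,"grip":0},{"ax":0,"ay":0,"az":0,"dx":0,"dy":0,"dz":0,"grip":0}]';echo;  python3 -m handwheel '[{"ax":0,"ay":0,"az":0,"dx":0,"dy":0,"dz":-0.15,"grip":0},{"ax":0,"ay":0,"az":0,"dx":0,"dy":0,"dz":0,"grip":0}]'
```

```text
clock: 6.68
tool_pos: [0.3447, -0.3353, 0.0558]
ee_rot: [0.035, 0.999, -0.001, 0.0]
contact_force: [-0.2, -0.0, -0.4]
opening: 0.057
grasp_force: 58.8

clock: 6.92
tool_pos: [0.3443, -0.335, 0.0535]
ee_rot: [0.035, 0.999, -0.0, 0.0]
contact_force: [-0.9, -0.5, -0.1]
opening: 0.062
grasp_force: 58.8
```

```bash
python3 -m handwheel '[{"ax":0,"ay":0,"az":0,"dx":0,"dy":0,"dz":-0.15,"grip":0},{"ax":0,"ay":0,"az":0,"dx":0,"dy":0,"dz":0,"grip":0}]';echo;  python3 -m handwheel '[{"ax":0,"ay":0,"az":0,"dx":0,"dy":0,"dz":-0.15,"grip":0},{"ax":0,"ay":0,"az":0,"dx":0,"dy":0,"dz":0,"grip":0}]'
```

```text
clock: 7.18
tool_pos: [0.3442, -0.3349, 0.0518]
ee_rot: [0.035, 0.999, 0.0, -0.0]
contact_force: [-0.9, 0.3, -1.4]
opening: 0.057
grasp_force: 58.8

clock: 7.42
tool_pos: [0.3442, -0.3349, 0.0503]
ee_rot: [0.035, 0.999, 0.0, -0.0]
contact_force: [-0.6, -0.0, -0.9]
opening: 0.054
grasp_force: 58.9
```

```bash
python3 -m handwheel '[{"ax":0,"ay":0,"az":0,"dx":0,"dy":0,"dz":-0.1,"grip":0},{"ax":0,"ay":0,"az":0,"dx":0,"dy":0,"dz":0,"grip":0}]';echo;  python3 -m handwheel '[{"ax":0,"ay":0,"az":0,"dx":0,"dy":0,"dz":-0.1,"grip":0},{"ax":0,"ay":0,"az":0,"dx":0,"dy":0,"dz":0,"grip":0}]'
```

```text
clock: 7.68
tool_pos: [0.3442, -0.3349, 0.05]
ee_rot: [0.035, 0.999, -0.0, 0.0]
contact_force: [-2.3, 4.3, 17.0]
opening: 0.055
grasp_force: 60.7

clock: 7.92
tool_pos: [0.3443, -0.335, 0.0499]
ee_rot: [0.035, 0.999, -0.001, 0.0]
contact_force: [-7.0, 8.3, 36.0]
opening: 0.053
grasp_force: 62.7
```

```bash
python3 -m handwheel '[{"ax":0,"ay":0,"az":0,"dx":0,"dy":0,"dz":0.18,"grip":0},{"ax":0,"ay":0,"az":0,"dx":0,"dy":0,"dz":0,"grip":0.2},{"ax":0,"ay":0,"az":0,"dx":0,"dy":0,"dz":0,"grip":0.3},{"ax":0,"ay":0,"az":0,"dx":0,"dy":0,"dz":0,"grip":0.3},{"ax":0,"ay":0,"az":0,"dx":0,"dy":0,"dz":3,"grip":0.3},{"ax":0,"ay":0,"az":0,"dx":0,"dy":0,"dz":5,"grip":0.3},{"ax":0,"ay":0,"az":0,"dx":0,"dy":0,"dz":6,"grip":0.4},{"ax":0,"ay":0,"az":0,"dx":0,"dy":0,"dz":6,"grip":0.5}]';echo;  python3 -m handwheel '[{"ax":0,"ay":0,"az":-0.04,"dx":2.78,"dy":4.42,"dz":2,"grip":0.5},{"ax":0,"ay":0,"az":0,"dx":2.78,"dy":4.42,"dz":1,"grip":0.5},{"ax":0,"ay":0,"az":0,"dx":2.78,"dy":4.42,"dz":0,"grip":0.5},{"ax":0,"ay":0,"az":0,"dx":2.78,"dy":4.42,"dz":0,"grip":0.5},{"ax":0,"ay":0,"az":0,"dx":2.78,"dy":4.42,"dz":0,"grip":0.5},{"ax":0,"ay":0,"az":0,"dx":2.78,"dy":4.42,"dz":0,"grip":0.5},{"ax":0,"ay":0,"az":0,"dx":2.78,"dy":4.42,"dz":0,"grip":0.5},{"ax":0,"ay":0,"az":0,"dx":2.78,"dy":4.42,"dz":0,"grip":0.5},{"ax":0,"ay":0,"az":0,"dx":2.78,"dy":4.42,"dz":0,"grip":0.5},{"ax":0,"ay":0,"az":0,"dx":0,"dy":0,"dz":0,"grip":0.5},{"ax":0,"ay":0,"az":0,"dx":0,"dy":0,"dz":0,"grip":0.5}]'; python3 w.py w5
```

```text
clock: 8.93
tool_pos: [0.344, -0.3346, 0.2521]
ee_rot: [0.035, 0.999, 0.0, -0.0]
contact_force: [1.2, -0.7, -0.7]
opening: 0.503
grasp_force: 0.0

clock: 10.3
tool_pos: [0.5942, 0.0627, 0.2798]
ee_rot: [0.055, 0.999, -0.0, -0.0]
contact_force: [-0.1, -0.2, 0.3]
opening: 0.499
grasp_force: 0.0
10.3 [0.5942 0.0627 0.2798] yaw 3.0322 z [-0.001 -0.    -1.   ] [-0.03  0.39  0.22  1.41 -0.    0.08] 0.499282472278177 [-0.1 -0.2  0.3]
```

```bash
python3 - <<'E'
from h import *
st=np.load('pics/w5.npy',allow_pickle=True).item()
im=cv2.imread('pics/w5.png');hsv=cv2.cvtColor(im,cv2.COLOR_BGR2HSV);H,S,V=[hsv[...,k].astype(int) for k in range(3)]
for n,p in [('ring',(.5395,.068,.168)),('mid',(.594,.0622,.168)),('jaw',(.65,.055,.168))]: print(n,np.round(proj('wrist',np.array(p),st),1))
E
```

```text
ring [276.6 145.2]
mid [276.8 211.5]
jaw [275.7 271.3]
```

View pics/w5.png

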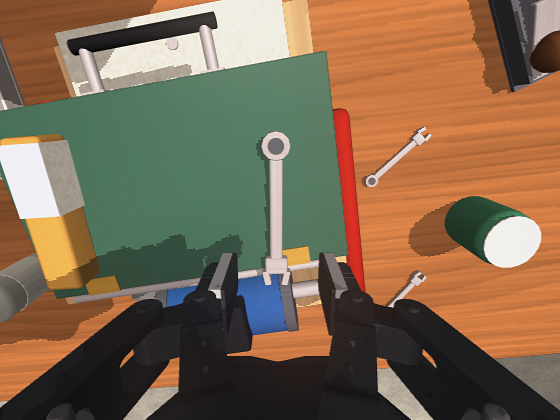

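The spanner lies square under the gripper: ring at (276,146), jaws at (277,268), with the shank on the tool's centre line. I'll go down and grip it.

```bash
python3 -m handwheel '[{"ax":0,"ay":0,"az":0,"dx":0,"dy":-0.03,"dz":-4,"grip":0.4},{"ax":0,"ay":0,"az":0,"dx":0,"dy":0,"dz":-4,"grip":0.3},{"ax":0,"ay":0,"az":0,"dx":0,"dy":0,"dz":-1.8,"grip":0.3},{"ax":0,"ay":0,"az":0,"dx":0,"dy":0,"dz":-0.2,"grip":0.3},{"ax":0,"ay":0,"az":0,"dx":0,"dy":0,"dz":0,"grip":0.3}]';echo;  python3 -m handwheel '[{"ax":0,"ay":0,"az":0,"dx":0,"dy":0,"dz":0,"grip":0.15},{"ax":0,"ay":0,"az":0,"dx":0,"dy":0,"dz":0,"grip":0},{"ax":0,"ay":0,"az":0,"dx":0,"dy":0,"dz":0,"grip":0},{"ax":0,"ay":0,"az":0,"dx":0,"dy":0,"dz":0,"grip":0}]'
```

```text
clock: 10.98
tool_pos: [0.5946, 0.062, 0.1811]
ee_rot: [0.055, 0.998, -0.0, 0.001]
contact_force: [-0.1, 0.7, 0.9]
opening: 0.3
grasp_force: 0.0

clock: 11.48
tool_pos: [0.5948, 0.0624, 0.1813]
ee_rot: [0.055, 0.998, -0.0, 0.001]
contact_force: [-1.9, -1.8, 7.3]
opening: 0.096
grasp_force: 58.8
```

```bash
python3 -m handwheel '[{"ax":0,"ay":0,"az":0,"dx":0,"dy":0,"dz":1,"grip":0},{"ax":0,"ay":0,"az":0,"dx":0,"dy":0,"dz":4,"grip":0},{"ax":0,"ay":0,"az":0,"dx":0,"dy":0,"dz":5,"grip":0},{"ax":0,"ay":0,"az":0.03,"dx":-1.8,"dy":-4.34,"dz":2,"grip":0},{"ax":0,"ay":0,"az":0.03,"dx":-1.8,"dy":-4.34,"dz":0,"grip":0},{"ax":0,"ay":0,"az":0.03,"dx":-1.8,"dy":-4.34,"dz":0,"grip":0},{"ax":0,"ay":0,"az":0.03,"dx":-1.8,"dy":-4.34,"dz":0,"grip":0},{"ax":0,"ay":0,"az":0,"dx":-1.8,"dy":-4.34,"dz":0,"grip":0},{"ax":0,"ay":0,"az":0,"dx":-1.8,"dy":-4.34,"dz":0,"grip":0},{"ax":0,"ay":0,"az":0,"dx":-1.8,"dy":-4.34,"dz":0,"grip":0},{"ax":0,"ay":0,"az":0,"dx":-1.8,"dy":-4.34,"dz":0,"grip":0}]';echo;  python3 -m handwheel '[{"ax":0,"ay":0,"az":0,"dx":0,"dy":0,"dz":-5,"grip":0},{"ax":0,"ay":0,"az":0,"dx":0,"dy":0,"dz":-5,"grip":0},{"ax":0,"ay":0,"az":0,"dx":0,"dy":0,"dz":-5,"grip":0},{"ax":0,"ay":0,"az":0,"dx":0,"dy":0,"dz":-4,"grip":0},{"ax":0,"ay":0,"az":0,"dx":0,"dy":0,"dz":0,"grip":0},{"ax":0,"ay":0,"az":0,"dx":0,"dy":0,"dz":0,"grip":0}]'; python3 w.py w6
```

```text
clock: 12.85
tool_pos: [0.4497, -0.2859, 0.3011]
ee_rot: [-0.005, 1.0, -0.0, 0.0]
contact_force: [1.1, -0.7, -0.9]
opening: 0.095
grasp_force: 58.8

clock: 13.6
tool_pos: [0.4512, -0.2852, 0.112]
ee_rot: [-0.005, 1.0, -0.001, 0.001]
contact_force: [0.0, 0.2, 0.7]
opening: 0.092
grasp_force: 58.9
13.6 [ 0.4512 -0.2852  0.112 ] yaw -3.1313 z [ 0.001 -0.001 -1.   ] [-0.72  0.36 -0.3   0.91  0.   -0.73] 0.0921884119934552 [0.  0.2 0.7]
```

View pics/w6.png

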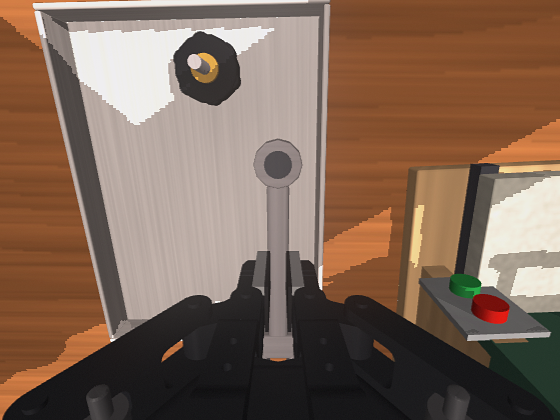

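The tray shows the knob standing upright at (207,68). The spanner is held at (278,230), clear of the right wall. I'll lower it in.

```bash
python3 -m handwheel '[{"ax":0,"ay":0,"az":0,"dx":0,"dy":-0.4,"dz":-4,"grip":0},{"ax":0,"ay":0,"az":0,"dx":0,"dy":0,"dz":-3,"grip":0},{"ax":0,"ay":0,"az":0,"dx":0,"dy":0,"dz":-1,"grip":0},{"ax":0,"ay":0,"az":0,"dx":0,"dy":0,"dz":-0.2,"grip":0},{"ax":0,"ay":0,"az":0,"dx":0,"dy":0,"dz":0,"grip":0}]';echo;  python3 -m handwheel '[{"ax":0,"ay":0,"az":0,"dx":0,"dy":0,"dz":-0.2,"grip":0},{"ax":0,"ay":0,"az":0,"dx":0,"dy":0,"dz":0,"grip":0}]';echo;  python3 -m handwheel '[{"ax":0,"ay":0,"az":0,"dx":0,"dy":0,"dz":-0.12,"grip":0},{"ax":0,"ay":0,"az":0,"dx":0,"dy":0,"dz":0,"grip":0}]'
```

```text
clock: 14.28
tool_pos: [0.451, -0.2891, 0.0294]
ee_rot: [-0.005, 1.0, -0.001, 0.001]
contact_force: [0.9, -0.8, -0.9]
opening: 0.096
grasp_force: 58.9

clock: 14.52
tool_pos: [0.4505, -0.2887, 0.0265]
ee_rot: [-0.005, 1.0, -0.0, 0.0]
contact_force: [-0.3, -0.4, -0.6]
opening: 0.096
grasp_force: 58.9

clock: 14.78
tool_pos: [0.4505, -0.2887, 0.0254]
ee_rot: [-0.005, 1.0, -0.0, 0.0]
contact_force: [-1.5, 2.0, 6.4]
opening: 0.097
grasp_force: 59.9
```

```bash
python3 -m handwheel '[{"ax":0,"ay":0,"az":0,"dx":0,"dy":0,"dz":0.05,"grip":0.2},{"ax":0,"ay":0,"az":0,"dx":0,"dy":0,"dz":0,"grip":0.25},{"ax":0,"ay":0,"az":0,"dx":0,"dy":0,"dz":0,"grip":0.25},{"ax":0,"ay":0,"az":0,"dx":0,"dy":0,"dz":2,"grip":0.25},{"ax":0,"ay":0,"az":0,"dx":0,"dy":0,"dz":5,"grip":0.25},{"ax":0,"ay":0,"az":0,"dx":0,"dy":0,"dz":6,"grip":0.4},{"ax":0,"ay":0,"az":0,"dx":0,"dy":0,"dz":6,"grip":0.6},{"ax":0,"ay":0,"az":0,"dx":0,"dy":0,"dz":6,"grip":0.6}]';echo;  python3 -m handwheel '[{"ax":0,"ay":0,"az":-0.058,"dx":3.06,"dy":4.31,"dz":0,"grip":0.6},{"ax":0,"ay":0,"az":0,"dx":3.06,"dy":4.31,"dz":0,"grip":0.6},{"ax":0,"ay":0,"az":0,"dx":3.06,"dy":4.31,"dz":0,"grip":0.6},{"ax":0,"ay":0,"az":0,"dx":3.06,"dy":4.31,"dz":0,"grip":0.6},{"ax":0,"ay":0,"az":0,"dx":0,"dy":0,"dz":0,"grip":0.6},{"ax":0,"ay":0,"az":0,"dx":0,"dy":0,"dz":0,"grip":0.6}]'; python3 w.py w7; python3 - <<'E'
from h import *
st=np.load('pics/w7.npy',allow_pickle=True).item()
im=cv2.imread('pics/w7.png');hsv=cv2.cvtColor(im,cv2.COLOR_BGR2HSV);H,S,V=[hsv[...,k].astype(int) for k in range(3)]
# front top edge and white-band/amber boundary of the stick: columns of stick-coloured pixels per row
m=((V>190)&(S<40))|((H>12)&(H<26)&(S>130)&(V>120))
for v in range(100,260,15):
    c=np.flatnonzero(m[v,180:380])+180
    if len(c): print(v,c.min(),c.max(),ray('wrist',c.min(),v,.19,st)[:2].round(4),ray('wrist',c.max(),v,.19,st)[:2].round(4))
E
```

```text
clock: 15.78
tool_pos: [0.4501, -0.2883, 0.2776]
ee_rot: [-0.005, 1.0, -0.0, 0.0]
contact_force: [0.9, -1.0, -0.1]
opening: 0.604
grasp_force: 0.0

clock: 16.52
tool_pos: [0.5726, -0.1163, 0.2753]
ee_rot: [0.024, 1.0, -0.0, -0.0]
contact_force: [-0.9, -0.1, 0.2]
opening: 0.6
grasp_force: 0.0
16.525 [ 0.5726 -0.1163  0.2753] yaw 3.0943 z [-0. -0. -1.] [-0.34  0.36  0.17  1.38 -0.   -0.29] 0.5995600396077987 [-0.9 -0.1  0.2]
100 246 320 [ 0.4847 -0.1332] [ 0.487  -0.0838]
145 255 296 [ 0.5145 -0.1293] [ 0.5158 -0.1006]
160 254 297 [ 0.5248 -0.1307] [ 0.5263 -0.1002]
175 255 297 [ 0.5356 -0.1308] [ 0.537  -0.1005]
190 255 297 [ 0.5467 -0.1315] [ 0.5481 -0.1008]
205 255 296 [ 0.5581 -0.1323] [ 0.5595 -0.1019]
220 256 296 [ 0.5699 -0.1324] [ 0.5714 -0.1022]
235 258 295 [ 0.5822 -0.1317] [ 0.5835 -0.1033]
250 258 294 [ 0.5948 -0.1325] [ 0.5961 -0.1045]
```

View pics/w7.png

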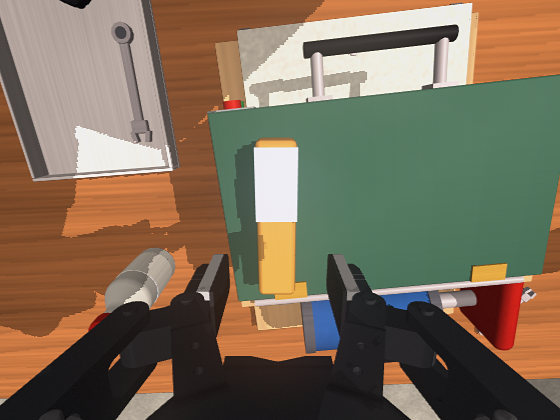

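The spanner lies flat in the tray at (132,85). The stick is aligned between the fingers, centred at (276,215) and about 1 mm off in y.

```bash
python3 -m handwheel '[{"ax":0,"ay":0,"az":0,"dx":0,"dy":-0.1,"dz":-4,"grip":0.6},{"ax":0,"ay":0,"az":0,"dx":0,"dy":0,"dz":-3,"grip":0.6},{"ax":0,"ay":0,"az":0,"dx":0,"dy":0,"dz":-1.7,"grip":0.6},{"ax":0,"ay":0,"az":0,"dx":0,"dy":0,"dz":0,"grip":0.45},{"ax":0,"ay":0,"az":0,"dx":0,"dy":0,"dz":0,"grip":0.3},{"ax":0,"ay":0,"az":0,"dx":0,"dy":0,"dz":0,"grip":0.1},{"ax":0,"ay":0,"az":0,"dx":0,"dy":0,"dz":0,"grip":0.1},{"ax":0,"ay":0,"az":0,"dx":0,"dy":0,"dz":0,"grip":0.1}]'; echo;python3 -m handwheel '[{"ax":0,"ay":0,"az":0,"dx":0,"dy":0,"dz":1,"grip":0.1},{"ax":0,"ay":0,"az":0,"dx":0,"dy":0,"dz":3,"grip":0.1},{"ax":0,"ay":0,"az":0,"dx":0,"dy":0,"dz":4,"grip":0.1},{"ax":0,"ay":0,"az":0,"dx":0,"dy":0,"dz":0,"grip":0.1}]'
```

```text
clock: 17.58
tool_pos: [0.5731, -0.1175, 0.1892]
ee_rot: [0.024, 1.0, -0.0, 0.001]
contact_force: [-1.8, -1.3, 6.9]
opening: 0.334
grasp_force: 60.1

clock: 18.08
tool_pos: [0.5739, -0.1174, 0.2715]
ee_rot: [0.024, 1.0, -0.001, 0.002]
contact_force: [0.3, -0.2, -1.5]
opening: 0.333
grasp_force: 59.5
```

```bash
python3 -m handwheel '[{"ax":0,"ay":0,"az":0.025,"dx":-1.98,"dy":-4.25,"dz":1,"grip":0.1},{"ax":0,"ay":0,"az":0.025,"dx":-1.98,"dy":-4.25,"dz":0,"grip":0.1},{"ax":0,"ay":0,"az":0,"dx":-1.98,"dy":-4.25,"dz":0,"grip":0.1},{"ax":0,"ay":0,"az":0,"dx":-1.98,"dy":-4.25,"dz":0,"grip":0.1},{"ax":0,"ay":0,"az":0,"dx":-1.98,"dy":-4.25,"dz":0,"grip":0.1},{"ax":0,"ay":0,"az":0,"dx":-1.98,"dy":-4.25,"dz":0,"grip":0.1},{"ax":0,"ay":0,"az":0,"dx":0,"dy":0,"dz":-5,"grip":0.1},{"ax":0,"ay":0,"az":0,"dx":0,"dy":0,"dz":-5,"grip":0.1},{"ax":0,"ay":0,"az":0,"dx":0,"dy":0,"dz":-5,"grip":0.1},{"ax":0,"ay":0,"az":0,"dx":0,"dy":0,"dz":0,"grip":0.1}]'; echo;python3 -m handwheel '[{"ax":0,"ay":0,"az":0,"dx":0,"dy":0,"dz":-5,"grip":0.1},{"ax":0,"ay":0,"az":0,"dx":0,"dy":0,"dz":-3,"grip":0.1},{"ax":0,"ay":0,"az":0,"dx":0,"dy":0,"dz":-0.8,"grip":0.1},{"ax":0,"ay":0,"az":0,"dx":0,"dy":0,"dz":0,"grip":0.1}]'
```

```text
clock: 19.32
tool_pos: [0.4524, -0.3704, 0.1255]
ee_rot: [-0.001, 1.0, 0.003, -0.002]
contact_force: [0.5, -0.1, 0.8]
opening: 0.336
grasp_force: 59.8

clock: 19.82
tool_pos: [0.4546, -0.3728, 0.0419]
ee_rot: [-0.001, 1.0, -0.001, 0.0]
contact_force: [-0.4, -0.4, -1.3]
opening: 0.338
grasp_force: 59.9
```

```bash
python3 -m handwheel '[{"ax":0,"ay":0,"az":0,"dx":0,"dy":0,"dz":-0.4,"grip":0.1},{"ax":0,"ay":0,"az":0,"dx":0,"dy":0,"dz":-0.2,"grip":0.1},{"ax":0,"ay":0,"az":0,"dx":0,"dy":0,"dz":0,"grip":0.1}]'; echo;python3 -m handwheel '[{"ax":0,"ay":0,"az":0,"dx":0,"dy":0,"dz":-0.2,"grip":0.1},{"ax":0,"ay":0,"az":0,"dx":0,"dy":0,"dz":0,"grip":0.1}]'; echo;python3 -m handwheel '[{"ax":0,"ay":0,"az":0,"dx":0,"dy":0,"dz":-0.1,"grip":0.1},{"ax":0,"ay":0,"az":0,"dx":0,"dy":0,"dz":0,"grip":0.1}]'
```

```text
clock: 20.2
tool_pos: [0.4541, -0.3722, 0.0347]
ee_rot: [-0.001, 1.0, -0.0, 0.0]
contact_force: [0.4, 0.3, -0.7]
opening: 0.334
grasp_force: 59.9

clock: 20.45
tool_pos: [0.4542, -0.3724, 0.0332]
ee_rot: [-0.001, 1.0, -0.0, 0.0]
contact_force: [-2.9, 3.2, 10.3]
opening: 0.336
grasp_force: 61.3

clock: 20.7
tool_pos: [0.4542, -0.3724, 0.0332]
ee_rot: [-0.001, 1.0, -0.001, 0.001]
contact_force: [-5.4, 5.8, 27.6]
opening: 0.334
grasp_force: 63.3
```

```bash
python3 -m handwheel '[{"ax":0,"ay":0,"az":0,"dx":0,"dy":0,"dz":0.2,"grip":0.3},{"ax":0,"ay":0,"az":0,"dx":0,"dy":0,"dz":0,"grip":0.43},{"ax":0,"ay":0,"az":0,"dx":0,"dy":0,"dz":0,"grip":0.45},{"ax":0,"ay":0,"az":0,"dx":0,"dy":0,"dz":0,"grip":0.45},{"ax":0,"ay":0,"az":0,"dx":0,"dy":0,"dz":2,"grip":0.45},{"ax":0,"ay":0,"az":0,"dx":0,"dy":0,"dz":5,"grip":0.45},{"ax":0,"ay":0,"az":0,"dx":0,"dy":0,"dz":6,"grip":0.45},{"ax":0,"ay":0,"az":0,"dx":0,"dy":0,"dz":6,"grip":0.45},{"ax":0,"ay":0,"az":0,"dx":0,"dy":0,"dz":6,"grip":0.45}]'; echo;python3 -m handwheel '[{"ax":0,"ay":0,"az":-0.152,"dx":-0.12,"dy":3.44,"dz":0,"grip":0.38},{"ax":0,"ay":0,"az":-0.152,"dx":-0.12,"dy":3.44,"dz":0,"grip":0.38},{"ax":0,"ay":0,"az":-0.152,"dx":-0.12,"dy":3.44,"dz":0,"grip":0.38},{"ax":0,"ay":0,"az":-0.152,"dx":-0.12,"dy":3.44,"dz":0,"grip":0.38},{"ax":0,"ay":0,"az":-0.152,"dx":-0.12,"dy":3.44,"dz":0,"grip":0.38},{"ax":0,"ay":0,"az":-0.152,"dx":-0.12,"dy":3.44,"dz":0,"grip":0.38},{"ax":0,"ay":0,"az":-0.152,"dx":-0.12,"dy":3.44,"dz":0,"grip":0.38},{"ax":0,"ay":0,"az":-0.152,"dx":-0.12,"dy":3.44,"dz":0,"grip":0.38},{"ax":0,"ay":0,"az":-0.152,"dx":-0.12,"dy":3.44,"dz":0,"grip":0.38},{"ax":0,"ay":0,"az":-0.152,"dx":-0.12,"dy":3.44,"dz":0,"grip":0.38},{"ax":0,"ay":0,"az":0,"dx":0,"dy":0,"dz":0,"grip":0.38},{"ax":0,"ay":0,"az":0,"dx":0,"dy":0,"dz":0,"grip":0.38}]'; python3 w.py w8; python3 - <<'E'
from h import *
st=np.load('pics/w8.npy',allow_pickle=True).item()
print(info('wrist',st)[1][:3,3].round(3))
im=cv2.imread('pics/w8.png');V=im.max(2)
for p in [(.4471,-.0883,.135),(.4396,.0307,.135),(.4433,-.0288,.135)]: print(np.round(proj('wrist',np.array(p),st),1))
n,l,s,c=cv2.connectedComponentsWithStats((V<60).astype(np.uint8))
for j in np.argsort(-s[1:,4])[:6]+1:
    print(s[j],c[j].round(1))
    if s[j,4]<20000:
        r=cv2.minAreaRect(np.argwhere(l==j)[:,::-1].astype(np.float32)); b=cv2.boxPoints(r)
        print(np.array([ray('wrist',u,v,.138,st)[:2] for u,v in b]).round(4).tolist(), ray('wrist',*r[0],.138,st).round(4))
E
```

```text
clock: 21.82
tool_pos: [0.4538, -0.3719, 0.2855]
ee_rot: [-0.001, 1.0, -0.0, 0.0]
contact_force: [-0.1, -1.5, 0.3]
opening: 0.452
grasp_force: 0.0

clock: 23.32
tool_pos: [0.4421, -0.0285, 0.2834]
ee_rot: [0.687, 0.726, -0.0, 0.0]
contact_force: [0.4, -1.2, 0.1]
opening: 0.375
grasp_force: 0.0
23.325 [ 0.4421 -0.0285  0.2834] yaw 1.626 z [ 0. -0. -1.] [-0.25  0.11 -0.15  1.31 -0.    1.27] 0.3752339321556953 [ 0.4 -1.2  0.1]
[0.438 0.048 0.41 ]
[279.3 256.7]
[278.5 136.6]
[278.9 200.4]
[    0   265   560   155 42916] [276.6 367.6]
[   0   51   56  179 1314] [ 36.9 133.9]
[[0.2074, 0.0864], [0.2509, 0.0898], [0.2282, -0.0677], [0.1764, -0.0718]] [0.2169 0.0161 0.138 ]
[ 530  171   30   53 1264] [547.  198.4]
[[0.6727, 0.0129], [0.6994, 0.0144], [0.7167, -0.0357], [0.6885, -0.0373]] [ 0.6941 -0.0107  0.138 ]
[   0  108   21   97 1017] [  5.9 158.8]
[[0.1889, 0.0402], [0.2056, 0.0429], [0.1972, -0.0451], [0.1787, -0.0483]] [ 0.1928 -0.0005  0.138 ]
[309 252  13  79 486] [313.8 285.4]
[[0.4765, -0.08], [0.4885, -0.0793], [0.4978, -0.1731], [0.4847, -0.1738]] [ 0.4867 -0.1244  0.138 ]
[327 262  16  14 139] [334.1 268.8]
[[0.4954, -0.0902], [0.505, -0.086], [0.5127, -0.1041], [0.5029, -0.1084]] [ 0.504  -0.0971  0.138 ]
```

```bash
python3 - <<'E'
from h import *
st=np.load('pics/w8.npy',allow_pickle=True).item()
im=cv2.imread('pics/w8.png')
for v in (160,200,225): print(v,[int(x) for x in im[v,250:345].astype(int).sum(1)//3])
for v in (160,200,225):
  g=im[v].astype(int).sum(1)//3
  c=[u for u in range(255,305) if g[u]<75]
  print(v,c[:1],c[-1:],[ray('wrist',u,v,.136,st)[:2].round(4) for u in (c[0]-.5,c[-1]+.5)] if c else '')
E
```

```text
160 [239, 238, 236, 234, 235, 237, 237, 236, 235, 233, 236, 238, 239, 240, 239, 238, 238, 238, 236, 236, 237, 244, 171, 82, 67, 72, 74, 74, 74, 74, 74, 73, 72, 69, 61, 129, 240, 241, 239, 238, 237, 236, 236, 236, 237, 238, 239, 238, 238, 238, 237, 236, 235, 235, 236, 236, 235, 233, 233, 235, 235, 235, 235, 237, 245, 146, 70, 65, 77, 126, 215, 221, 221, 226, 129, 77, 64, 91, 106, 109, 109, 108, 108, 109, 108, 107, 109, 108, 107, 107, 107, 106, 107, 106, 106]
200 [235, 232, 231, 229, 229, 232, 235, 235, 236, 236, 236, 235, 234, 234, 235, 234, 231, 229, 232, 235, 239, 243, 213, 99, 62, 69, 71, 71, 70, 70, 70, 70, 67, 64, 53, 182, 236, 239, 179, 164, 169, 172, 169, 167, 165, 163, 158, 232, 237, 235, 233, 230, 232, 234, 235, 236, 236, 238, 239, 238, 235, 233, 237, 212, 100, 62, 67, 68, 66, 66, 66, 65, 65, 72, 62, 88, 102, 107, 107, 107, 106, 106, 106, 106, 105, 106, 105, 105, 105, 104, 104, 105, 103, 105, 105]
225 [232, 234, 235, 235, 234, 233, 233, 235, 234, 234, 235, 236, 236, 235, 234, 235, 235, 237, 237, 235, 232, 235, 245, 123, 59, 67, 70, 71, 69, 68, 67, 66, 65, 62, 51, 177, 237, 179, 161, 161, 161, 162, 164, 163, 163, 165, 164, 235, 238, 235, 235, 235, 236, 237, 236, 234, 230, 229, 232, 236, 237, 240, 243, 121, 59, 67, 65, 65, 65, 65, 64, 63, 70, 60, 92, 106, 106, 106, 106, 105, 106, 105, 105, 105, 105, 105, 105, 103, 104, 105, 103, 104, 104, 105, 104]
160 [274] [284] [array([0.4362, 0.0096]), array([0.4462, 0.0102])]
200 [274] [284] [array([ 0.4381, -0.0284]), array([ 0.4486, -0.0278])]
225 [274] [284] [array([ 0.4394, -0.0539]), array([ 0.4502, -0.0533])]
```

```bash
python3 -m handwheel '[{"ax":0,"ay":0,"az":0,"dx":0.13,"dy":0,"dz":-4,"grip":0.38},{"ax":0,"ay":0,"az":0,"dx":0,"dy":0,"dz":-4,"grip":0.38},{"ax":0,"ay":0,"az":0,"dx":0,"dy":0,"dz":-3.5,"grip":0.38},{"ax":0,"ay":0,"az":0,"dx":0,"dy":0,"dz":-2,"grip":0.38},{"ax":0,"ay":0,"az":0,"dx":0,"dy":0,"dz":-1.7,"grip":0.38},{"ax":0,"ay":0,"az":0,"dx":0,"dy":0,"dz":0,"grip":0.38}]'; echo; python3 -m handwheel '[{"ax":0,"ay":0,"az":0,"dx":0,"dy":0,"dz":0,"grip":0.2},{"ax":0,"ay":0,"az":0,"dx":0,"dy":0,"dz":0,"grip":0},{"ax":0,"ay":0,"az":0,"dx":0,"dy":0,"dz":0,"grip":0},{"ax":0,"ay":0,"az":0,"dx":0,"dy":0,"dz":0,"grip":0},{"ax":0,"ay":0,"az":0,"dx":0,"dy":0,"dz":0,"grip":0}]'
```

```text
clock: 24.12
tool_pos: [0.4436, -0.0291, 0.1324]
ee_rot: [0.688, 0.726, 0.0, 0.001]
contact_force: [-9.0, 1.4, 21.7]
opening: 0.377
grasp_force: 11.8

clock: 24.75
tool_pos: [0.4432, -0.0291, 0.1317]
ee_rot: [0.688, 0.726, -0.0, 0.0]
contact_force: [-4.1, -2.4, 10.7]
opening: 0.118
grasp_force: 58.5
```

```bash
python3 -c "
import numpy as np
t=np.radians(np.arange(0,61,3)-5.44);f=21.1*np.cos(t);u=21.1*np.sin(t)
d=-np.diff(f)
print([(round(a*.9985,2),round(a*.0545,2),round(b,2)) for a,b in zip(d,np.diff(u))])"
```

```text
[(np.float64(-0.08), np.float64(-0.0), np.float64(1.1)), (np.float64(-0.02), np.float64(-0.0), np.float64(1.1)), (np.float64(0.04), np.float64(0.0), np.float64(1.1)), (np.float64(0.1), np.float64(0.01), np.float64(1.1)), (np.float64(0.15), np.float64(0.01), np.float64(1.09)), (np.float64(0.21), np.float64(0.01), np.float64(1.08)), (np.float64(0.27), np.float64(0.01), np.float64(1.07)), (np.float64(0.32), np.float64(0.02), np.float64(1.06)), (np.float64(0.38), np.float64(0.02), np.float64(1.04)), (np.float64(0.43), np.float64(0.02), np.float64(1.02)), (np.float64(0.48), np.float64(0.03), np.float64(0.99)), (np.float64(0.54), np.float64(0.03), np.float64(0.97)), (np.float64(0.59), np.float64(0.03), np.float64(0.94)), (np.float64(0.63), np.float64(0.03), np.float64(0.9)), (np.float64(0.68), np.float64(0.04), np.float64(0.87)), (np.float64(0.72), np.float64(0.04), np.float64(0.83)), (np.float64(0.77), np.float64(0.04), np.float64(0.79)), (np.float64(0.81), np.float64(0.04), np.float64(0.75)), (np.float64(0.85), np.float64(0.05), np.float64(0.71)), (np.float64(0.88), np.float64(0.05), np.float64(0.66))]
```

First the initial 12 degrees, then check the forces.

```bash
python3 -m handwheel '[{"ax":0,"ay":0,"az":0,"dx":-0.08,"dy":0,"dz":1.1,"grip":0},{"ax":0,"ay":0,"az":0,"dx":-0.02,"dy":0,"dz":1.1,"grip":0},{"ax":0,"ay":0,"az":0,"dx":0.04,"dy":0,"dz":1.1,"grip":0},{"ax":0,"ay":0,"az":0,"dx":0.1,"dy":0.01,"dz":1.1,"grip":0},{"ax":0,"ay":0,"az":0,"dx":0,"dy":0,"dz":0,"grip":0}]'; python3 -c "
from h import *
print(sensors.read_state()['ft_torque'].round(2))"
```

```text
clock: 25.38
tool_pos: [0.4434, -0.029, 0.176]
ee_rot: [0.688, 0.725, -0.001, 0.0]
contact_force: [-0.9, -6.9, -3.8]
opening: 0.119
grasp_force: 58.8
[-1.16  0.41  0.09]
```

```bash
python3 -m handwheel '[{"ax":0,"ay":0,"az":0,"dx":0.15,"dy":0.01,"dz":1.09,"grip":0},{"ax":0,"ay":0,"az":0,"dx":0.21,"dy":0.01,"dz":1.08,"grip":0},{"ax":0,"ay":0,"az":0,"dx":0.27,"dy":0.01,"dz":1.07,"grip":0},{"ax":0,"ay":0,"az":0,"dx":0.32,"dy":0.02,"dz":1.06,"grip":0},{"ax":0,"ay":0,"az":0,"dx":0.38,"dy":0.02,"dz":1.04,"grip":0},{"ax":0,"ay":0,"az":0,"dx":0.43,"dy":0.02,"dz":1.02,"grip":0},{"ax":0,"ay":0,"az":0,"dx":0,"dy":0,"dz":0,"grip":0}]'; echo; python3 -m handwheel '[{"ax":0,"ay":0,"az":0,"dx":0.48,"dy":0.03,"dz":0.99,"grip":0},{"ax":0,"ay":0,"az":0,"dx":0.54,"dy":0.03,"dz":0.97,"grip":0},{"ax":0,"ay":0,"az":0,"dx":0.59,"dy":0.03,"dz":0.94,"grip":0},{"ax":0,"ay":0,"az":0,"dx":0.63,"dy":0.03,"dz":0.9,"grip":0},{"ax":0,"ay":0,"az":0,"dx":0.68,"dy":0.04,"dz":0.87,"grip":0},{"ax":0,"ay":0,"az":0,"dx":0,"dy":0,"dz":0,"grip":0}]'
```

```text
clock: 26.25
tool_pos: [0.4599, -0.0281, 0.2393]
ee_rot: [0.688, 0.725, -0.002, -0.001]
contact_force: [-9.8, -7.2, 0.4]
opening: 0.118
grasp_force: 58.9

clock: 27.0
tool_pos: [0.4876, -0.0265, 0.2863]
ee_rot: [0.688, 0.725, -0.003, -0.001]
contact_force: [-24.4, -7.4, 14.5]
opening: 0.115
grasp_force: 59.7
```

```bash
python3 -m handwheel '[{"ax":0,"ay":0,"az":0,"dx":-0.12,"dy":0.03,"dz":0.12,"grip":0},{"ax":0,"ay":0,"az":0,"dx":0.65,"dy":0.05,"dz":0.85,"grip":0},{"ax":0,"ay":0,"az":0,"dx":0.73,"dy":0.05,"dz":0.8,"grip":0},{"ax":0,"ay":0,"az":0,"dx":0.78,"dy":0.05,"dz":0.76,"grip":0},{"ax":0,"ay":0,"az":0,"dx":0.82,"dy":0.06,"dz":0.74,"grip":0},{"ax":0,"ay":0,"az":0,"dx":0,"dy":0,"dz":0,"grip":0},{"ax":0,"ay":0,"az":0,"dx":0,"dy":0,"dz":0,"grip":0}]'; python3 -c "
from h import *
print(sensors.read_state()['ft_torque'].round(2))"
```

```text
clock: 27.88
tool_pos: [0.5179, -0.0247, 0.319]
ee_rot: [0.688, 0.725, -0.002, 0.0]
contact_force: [-9.7, -10.2, 7.5]
opening: 0.113
grasp_force: 59.3
[-1.94  2.14  0.11]
```

```bash
python3 -m handwheel '[{"ax":0,"ay":0,"az":0,"dx":0.45,"dy":-0.02,"dz":0.42,"grip":0},{"ax":0,"ay":0,"az":0,"dx":0.45,"dy":-0.02,"dz":0.42,"grip":0},{"ax":0,"ay":0,"az":0,"dx":0,"dy":0,"dz":0,"grip":0},{"ax":0,"ay":0,"az":0,"dx":0,"dy":0,"dz":0,"grip":0}]'; python3 - <<'E'
from h import *
a=vision.capture('side');b=vision.capture('top');cv2.imwrite('pics/s9.png',a);cv2.imwrite('pics/t9.png',b)
A=cv2.resize(a[60:270,150:430],(800,600),interpolation=cv2.INTER_CUBIC)
cv2.imwrite('pics/v9.png',A)
# expected pixels of the hood's points at 60 deg in side and top
o=np.array([.566,-.0222]);ex=np.array([.9985,.0545]);ey=np.array([-.0545,.9985])
for th in (52,56,60,64):
    t=np.radians(th);c,s=np.cos(t),np.sin(t)
    for n,(f,u,y) in {'front+y':(-.170,.005,.14),'front-y':(-.170,.005,-.14),'rear+y':(0,.005,.14)}.items():
        X=.085+f*c+u*s;Z=.155-f*s+u*c
        p=np.append(o+ex*X+ey*y,Z); print(th,n,p.round(3),'side',np.round(proj('side',p),1),'crop',((np.array(proj('side',p))-[150,60])*800/280).round(0),'top',np.round(proj('top',p),1))
E
```

```text
clock: 28.38
tool_pos: [0.5276, -0.0243, 0.3271]
ee_rot: [0.688, 0.726, -0.001, -0.0]
contact_force: [-5.7, -4.9, 3.5]
opening: 0.113
grasp_force: 59.2
52 front+y [0.543 0.117 0.292] side [308.2 195.8] crop [452. 388.] top [230.2 219. ]
52 front-y [ 0.558 -0.163  0.292] side [315.6 102.6] crop [473. 122.] top [344.2 213.5]
52 rear+y [0.647 0.122 0.158] side [254.2 237.4] crop [298. 507.] top [232.6 187.4]
56 front+y [0.552 0.117 0.299] side [302.8 192.9] crop [437. 380.] top [229.9 214.6]
56 front-y [ 0.568 -0.162  0.299] side [311.2  99.8] crop [461. 114.] top [344.3 209.1]
56 rear+y [0.647 0.122 0.158] side [254.1 237.5] crop [298. 507.] top [232.6 187.4]
60 front+y [0.563 0.118 0.305] side [297.1 190.2] crop [420. 372.] top [229.5 210.1]
60 front-y [ 0.578 -0.162  0.305] side [306.6  97.2] crop [448. 106.] top [344.4 204.6]
60 rear+y [0.648 0.122 0.158] side [254.1 237.6] crop [297. 507.] top [232.6 187.3]
64 front+y [0.573 0.118 0.31 ] side [291.1 187.7] crop [403. 365.] top [229.2 205.5]
64 front-y [ 0.589 -0.161  0.31 ] side [301.8  95. ] crop [434. 100.] top [344.4 199.9]
64 rear+y [0.648 0.122 0.157] side [254.  237.6] crop [297. 508.] top [232.7 187.3]
```

View pics/v9.png

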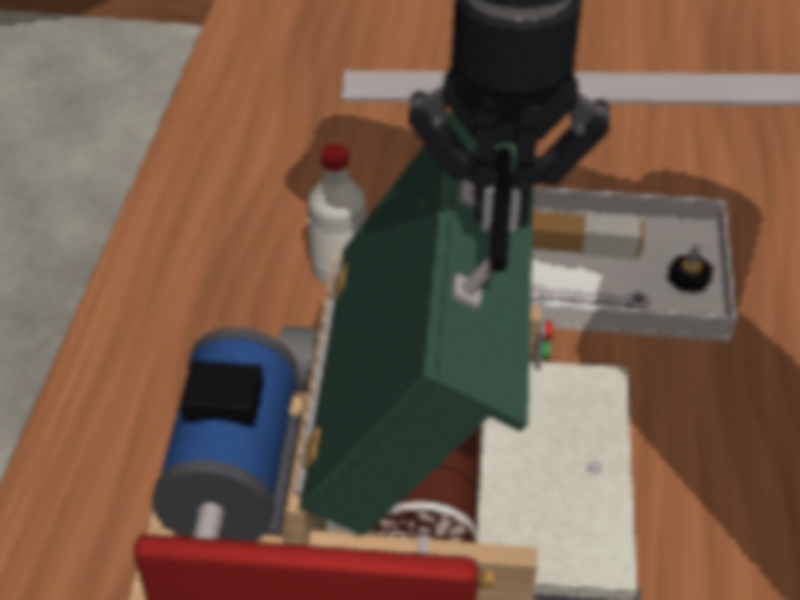

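The picture shows the hood held open, with its front corner at crop pixel (426,376). That puts it at 59 to 60 degrees, and the bar's position gives 59.9. The stick (585,232), spanner (590,297) and knob (690,270) all lie in the tray. I'm handing in while still holding the hood.

```bash
python3 -c "
from h import *
print(order.finish_job())"
```

```text
the job is handed in; nothing more can be done
None
```

The knob, spanner and stick are lying in the parts tray, and I handed the job in at about 28 s with the gripper still holding the hood open at about 60 degrees; I never touched the plane, glue bottle or tin.

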